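# Slide the loaded tin tray into the parts counter and start the count

## Task

Slide the aluminium tray with its two rivet tins into the open bay of the parts counter, fully home so that the tray's front plate lies against the counter's face, and let go of it; then press the black button on top of the counter all the way down and release it. Work gently: keep the tray level with both tins standing in it and do not ram or press it hard against the counter. Leave the bowl, scoop, rivet fan and bit case where they are.

Things in the scene. Friction and masses are not known exactly. Their poses are not given: they have to be found in the camera images.
- tray: Loose aluminium tray, 0.2 kg, with two tins. Origin: centre of its pan's underside; z up. Pan 150 (x) x 104 mm, floor 4 mm thick, rim 14 mm high; +x end enters the bay first. At the -x end a front plate 130 wide, 32 high, at x = -80 to -75 mm; beyond it a neck (16 wide, 8 high) to a black grip block 24 x 24 mm, 45 mm high from the underside, centred at x = -140 mm.
- grip (a point): Point in the tray's grip block, on its vertical centre line at x = -140 mm, y = 0, 32 mm above the tray's underside (13 mm below the block's top). Axes as the tray's.
- tin_a: Loose closed steel rivet tin, 62 mm diameter, 42 mm high, about 0.09 kg, standing in the tray near its leading end. Origin: centre of its underside; z is its upright axis.
- tin_b: The same kind of tin, standing in the tray near its front plate. Origin: centre of its underside; z is its upright axis.
- counter: Fixed grey parts counter, 190 (x) x 160 (y) x 150 mm high. Origin: centre of its underside. Front face at x = -95 mm, looking to -x; in it the bay, 114 mm wide about y = 0, from its floor 15 mm above the bench to its roof at 95 mm, reaching back to x = +67 mm. No lip at the floor's front edge. Small glass window and black button side by side on the top.
- home (a point): Point on the bay floor (15 mm above the bench, counter x = -20 mm, y = 0) where the tray's origin lies when the tray is fully home with its front plate against the counter's face and its +x along the counter's +x. Axes as the counter's.
- start (a joint): Travel of the black button, m: 0 released, 0.006 fully pressed (about 5 N, springs back).
- start_top (a point): Centre of the top of the black button (32 mm diameter) on the counter's top; it moves down as the button is pressed.
- bowl: Bystander: smoked glass bowl of rivets, 132 mm diameter, 55 mm high. Origin: centre of its underside.
- scoop: Bystander: yellow plastic scoop, about 180 mm long along its x, 60 mm wide, 34 mm high. Origin: on its underside near the middle.
- fan: Bystander: steel rivet spacing fan, flat lattice about 200 mm long along its x, 65 mm wide, 8 mm high. Origin: centre of its underside.
- bitcase: Bystander: grey countersink bit case, 150 (x) x 90 (y) x 36 mm. Origin: centre of its underside.
There are look-alikes about, which are no part of the job. Leave any brown, purple or white look-alike of the tin_a alone.

How it is judged:
By the outcome, as a careful person would: the job done as asked, in the order asked, and still so for the second after the job is handed in, with the robot touching nothing.
It also fails if it takes over 54 s, if anything falls off the work surface, if the arm or the gripper's body presses on something with over 40 N, if the wrist force passes 120 N, or if a joint passes its speed limit or range.

## Robot

A 6-joint arm with a two-finger parallel gripper is mounted at the origin on the work surface. World frame = base frame: x ahead of the robot, y to its left, z up, the work surface at z = 0. Lengths are in m, angles in rad, forces in N, time in s.
With the tool pointing down it reaches from about 0.325 to 0.875 m from the base axis. Payload 4.4 kg.
Tool frame: the origin (TCP) lies midway between the tips of the shut fingers; the grasp point (between the pads) lies 19 mm behind it (robot.grasp_offset is the distance from the TCP to the grasp point, in m); z points along the fingers, y is the line along which they close (so a half turn about z gives the same grasp; the last joint's range is limited). The gripper opens to 85 mm and grips with 20 to 120 N. Pads are 22 mm wide; open, the fingers measure 114 mm over their backs; the gripper's body (76 mm by 85 mm) begins 54 mm behind the grasp point. The pads swing forward as they close: fully open they stand 13 mm farther back than shut.
Start: joints at [-1.377, 0.207, 1.542, -0, 1.393, -0.15], TCP at [0.194, -0.541, 0.231] pointing down, gripper open.
Joint ranges: [-2.73, 2.73], [-0.86, 2.22], [0.23, 2.46], [-1.11, 4.25], [0.08, 2.63], [-2.82, 2.82]. Speed limits (rad/s): [2.79, 2.79, 3.14, 3.14, 3.14, 3.14].

## Interface

Orientations are given as a unit quaternion [w, x, y, z].
In Python, from station import robot gives the robot as it stands. The module is installed in compiled form; this text tells all that it offers.
- The arm moves only by the tool servo_tool, never from a script. Its argument "moves" is a list of rows, each a list of 2 entries, a list of its own where there are three numbers: the shift along the world's x, y, z normalised to -1 to 1, where 1 is 0.25 m, then the turn, a rotation vector about the world's x, y, z normalised to -1 to 1, where 1 is pi rad. In form: [[[x, y, z], [rx, ry, rz]], ...]. A call has 1 to 8 rows; each row is the pose to reach, as a shift and turn from the pose commanded when the call began, turning the shorter way round; what a row does not reach only later rows make up. A row lasts 1/12 s, in which the tool goes at most 41.7 mm and 7.16 degrees, less where a joint would pass 70% of its speed; a pose out of reach is approached as far as the arm can. A call with a number of a shift or a turn outside -1 to 1 is refused whole. A call with a gripper value outside its range is refused whole. "grip" is the opening, from -1 (shut) to 1 (fully open), set as the call begins (left out, the last holds). The fingers move at their own pace and stop on an object; "squeeze" is the grip in N (left out, the last holds). Time passes only in rows, so rows that repeat a pose let the fingers close. It gives the time, the measured TCP pose, the force, the opening and the grip force at its end, in the units of the state.
- robot.sense(): the state, without advancing time (a new reading comes with each control period).
- robot.get_image(name): name is "scene" or "side" or "wrist"; returns the picture (420x560x3 uint8, blue, green, red); there is no depth.
- robot.calibration(name): a dict with "fx", "fy", "cx", "cy" (pixels), "rvec" (rotation vector, rad) and "tvec" (3), from world to camera coordinates, as OpenCV has them; the wrist camera has in their place "hand_eye" (4x4, takes a point from camera to tool coordinates, whose origin is the TCP and whose axes are the flange's). Camera axes: x right, y down, z forward; pixel columns grow to the right and rows downward; lengths in m; the calibration is good to about 2 mm. A picture is of the moment at which its call begins: read the wrist's pose just before it. calibration takes no time and is no camera call.
- robot.close_job(): hands the job in; it is judged then, once.
Trained networks look in the newest picture that a camera, given by its name, has taken for a name from the list of things; names that differ only in an ending like _2 or _b are one class to them, and where a whole thing is asked for, a point or a joint stands for the part that bears it (a point fixed in the world has none). Each returns a list of dicts, best first, with "conf" (0 to 1); they miss things now and then, are a little off and sometimes report something else, mostly with a low value. They report only what shows in the picture. A call takes as long as a camera call. They do not tell look-alikes from the thing itself.
- robot.trace(camera, thing): "pixels" (420x560 bool, what is visible of it).
- robot.place_of(camera, thing): "point" ([x, y, z] in m, in world coordinates, good to about 4 mm: a listed point, or the origin of a listed thing).
The state is a dict: "t": time; "joint_positions": joint angles; "qd": joint speeds; "effort": joint torques, N m; "ee_pos": TCP position; "tool_rot": TCP orientation; "force": force on the tool from outside, world axes, zero at the start; "torque": the same for the moment, N m; "gripper_width": opening from 0.0 (shut) to 1.0 (fully open); "gripper_force": force on a finger pad.
Only numpy, scipy, OpenCV 4.12 (cv2) and the standard library are available. Lean on these libraries where they do the work, as an engineer would, in place of code of your own. Each camera call takes 0.05 s, during which the arm holds its last target. There are 200 camera calls.

## Working session

There is one attempt and no reset: what is moved stays moved. The work goes in short steps, Python scripts to look and compute and a tool call to move; the robot and the scene stay as the last step left them, time stands still between calls to the robot, and variables do not carry over. Pictures are saved under pics/ and viewed, at most 10 in all, crops included, and the job is handed in when it is done.

Besides the shell and the picture viewer there is one more tool, called after ">>>" in YAML: its name, and indented under it one key for each argument. servo_tool: Moves the arm, as the interface text tells. Its arguments: {"type":"object","properties":{"moves":{"type":"array"},"grip":{"type":"number"},"squeeze":{"type":"number"}},"required":["moves"]}

```bash
mkdir -p pics; cat > h.py <<'E'
import numpy as np, cv2
from station import robot
E
python3 - <<'E'
from h import *
for c in ["scene","side"]:
    im=robot.get_image(c); cv2.imwrite(f"pics/{c}0.png",im)
    for n in ["tray","grip","tin_a","counter","home","start_top","bowl","scoop","fan","bitcase"]:
        try:
            for d in robot.place_of(c,n)[:3]: print(c,n,round(d["conf"],2),np.round(d["point"],4))
        except Exception as e: print(c,n,e)
s=robot.sense();print(s["t"],s["ee_pos"],s["tool_rot"],s["force"],robot.grasp_offset)
E
```

```text
scene tray 0.8 [ 5.460e-01 -2.217e-01 -1.000e-04]
scene grip 0.75 [ 0.5514 -0.1841  0.007 ]
scene grip 0.59 [ 0.5268 -0.3604  0.0329]
scene grip 0.18 [ 0.6503  0.406  -0.0008]
scene tin_a 0.95 [ 0.7712 -0.1234 -0.0052]
scene tin_a 0.9 [ 0.6507 -0.0687  0.0026]
scene tin_a 0.88 [ 5.540e-01 -2.593e-01 -5.000e-04]
scene counter 0.91 [0.4801 0.1935 0.0053]
scene start_top 0.64 [0.4302 0.1585 0.1692]
scene bowl 0.82 [0.647  0.4046 0.0013]
scene bowl 0.75 [0.4304 0.157  0.1704]
scene bowl 0.63 [ 0.5526 -0.1872  0.001 ]
scene scoop 0.6 [ 0.7592 -0.2747  0.0011]
scene fan 0.61 [ 0.4515  0.4251 -0.0019]
scene bitcase 0.79 [0.7479 0.0868 0.005 ]
side tray 0.68 [ 0.552  -0.2183  0.0017]
side grip 0.65 [ 0.5213 -0.3601  0.0338]
side tin_a 0.96 [ 7.723e-01 -1.262e-01  4.000e-04]
side tin_a 0.75 [ 6.46e-01 -7.08e-02  2.00e-04]
side tin_a 0.72 [ 3.692e-01 -2.619e-01  1.000e-04]
side counter 0.75 [0.4823 0.1954 0.0034]
side start_top 0.49 [0.4293 0.1599 0.1703]
side start_top 0.38 [ 0.5488 -0.1839  0.0068]
side bowl 0.98 [6.479e-01 4.034e-01 5.000e-04]
side scoop 0.85 [ 7.541e-01 -2.801e-01 -1.000e-04]
side fan 0.78 [0.4508 0.4211 0.0033]
side fan 0.22 [0.4272 0.1586 0.1683]
side bitcase 0.55 [ 0.7442  0.0884 -0.0045]
1.1 [ 0.19379213 -0.5413653   0.23128372] [-1.64134357e-06  9.85260999e-01  1.71057779e-01 -1.74049770e-05] [ 1.03416906 -0.01664977  0.1438009 ] 0.0187
```

View pics/scene0.png

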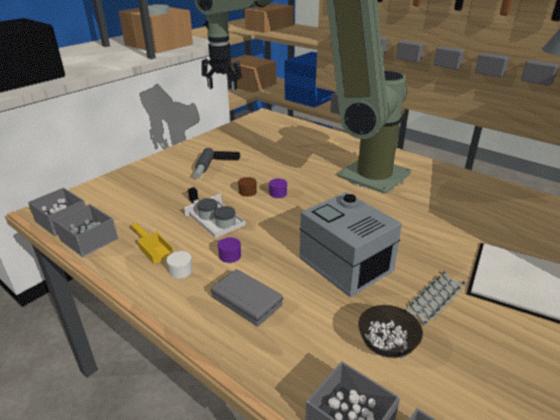

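View pics/side0.png

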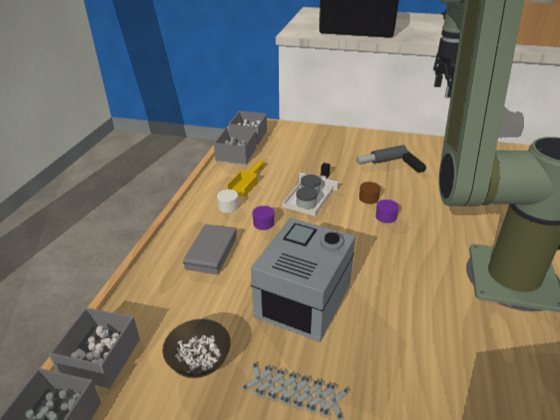

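The scene view shows the tray at (215,215) with its grip at (193,194), the counter at (350,240) and the button at (349,199). The side view shows the tray at (310,190), and a dark opening on the counter at (287,312) that faces +y. I need to zoom in to tell whether that is the bay or the back.

```bash
python3 - <<'E'
from h import *
a=cv2.imread("pics/scene0.png");b=cv2.imread("pics/side0.png")
f=lambda i:cv2.resize(i,(400,400),interpolation=cv2.INTER_CUBIC)
top=np.hstack([f(a[180:300,290:410]),f(b[215:335,240:360])])
cv2.imwrite("pics/crop.png",top)
def proj(c,P):
    k=robot.calibration(c);K=np.array([[k["fx"],0,k["cx"]],[0,k["fy"],k["cy"]],[0,0,1]])
    return cv2.projectPoints(np.float64(P),np.float64(k["rvec"]),np.float64(k["tvec"]),K,None)[0].reshape(-1,2)
for c in ["scene","side"]:
    print(c,proj(c,[[.48,.194,.15],[.58,.194,.15],[.48,.294,.15]]).round())
    k=robot.calibration(c);R=cv2.Rodrigues(np.float64(k["rvec"]))[0];print(-R.T@np.ravel(k["tvec"]))
print(robot.calibration("wrist"))
E
```

```text
scene [[351. 217.]
 [328. 236.]
 [388. 233.]]
[1.29134398 0.6501017  0.76486517]
side [[305. 251.]
 [260. 244.]
 [295. 284.]]
[0.34738029 0.92856977 0.79259287]
{'fx': 331.31534864575127, 'fy': 331.31534864575127, 'cx': 282.6003462610756, 'cy': 205.00772247714923, 'hand_eye': array([[-4.27734526e-04, -9.53560301e-01, -3.01201876e-01,
         7.58525353e-02],
       [ 9.99999741e-01, -5.82438192e-04,  4.23820476e-04,
         7.98280300e-04],
       [-5.79569857e-04, -3.01201617e-01,  9.53560302e-01,
        -1.41896732e-01],
       [ 0.00000000e+00,  0.00000000e+00,  0.00000000e+00,
         1.00000000e+00]])}
```

View pics/crop.png

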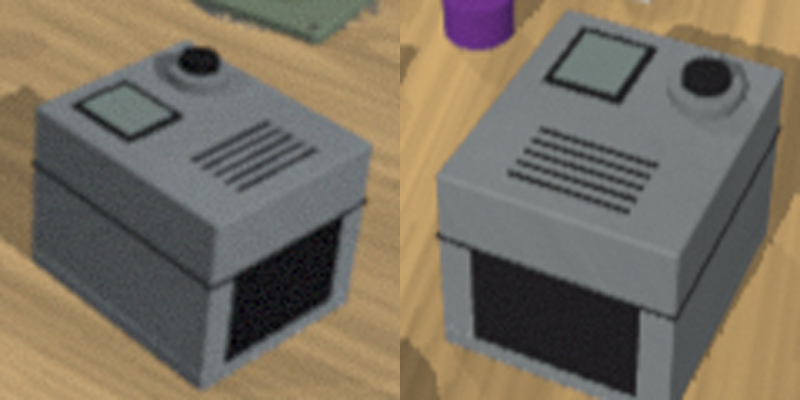

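The dark patch could be either the bay or a back panel. I'll carry the wrist camera over the tray, facing +y, which shows the tray and the counter's -y face together.

>>> servo_tool:
  moves:
    - [[0.6, 0.48, 0.5], [0, 0, -0.31]]
    - [[0.6, 0.48, 0.5], [0, 0, -0.31]]
    - [[0.6, 0.48, 0.5], [0, 0, -0.31]]
    - [[0.6, 0.48, 0.5], [0, 0, -0.31]]
    - [[0.6, 0.48, 0.5], [0, 0, -0.31]]
    - [[0.6, 0.48, 0.5], [0, 0, -0.31]]
    - [[0.6, 0.48, 0.5], [0, 0, -0.31]]
    - [[0.6, 0.48, 0.5], [0, 0, -0.31]]

```text
t: 1.77
ee_pos: [0.3454, -0.4208, 0.3584]
tool_rot: [0.001, 0.95, -0.311, 0.001]
force: [-0.9, -0.4, 0.6]
gripper_width: 0.998
gripper_force: 0.0
```

>>> servo_tool:
  moves:
    - [[0.6, 0.48, 0.0], [0, 0, -0.31]]
    - [[0.6, 0.48, 0.0], [0, 0, -0.31]]
    - [[0.6, 0.48, 0.0], [0, 0, -0.31]]
    - [[0.6, 0.48, 0.0], [0, 0, -0.31]]
    - [[0.6, 0.48, 0.0], [0, 0, -0.31]]
    - [[0.6, 0.48, 0.0], [0, 0, -0.31]]
    - [[0.6, 0.48, 0.0], [0, 0, -0.31]]
    - [[0.6, 0.48, 0.0], [0, 0, -0.31]]

```text
t: 2.43
ee_pos: [0.4946, -0.3003, 0.3561]
tool_rot: [-0.0, -0.703, 0.711, 0.0]
force: [0.3, -0.5, -0.4]
gripper_width: 1.001
gripper_force: 0.0
```

```bash
cat >> h.py <<'E'
from scipy.spatial.transform import Rotation as Ro
def wproj(P,s=None):
    "world points -> wrist pixels"
    s=s or robot.sense();k=robot.calibration("wrist")
    q=s["tool_rot"];T=np.eye(4);T[:3,:3]=Ro.from_quat([q[1],q[2],q[3],q[0]]).as_matrix();T[:3,3]=s["ee_pos"]
    M=np.linalg.inv(T@np.array(k["hand_eye"]));c=np.float64(P)@M[:3,:3].T+M[:3,3]
    return np.c_[k["fx"]*c[:,0]/c[:,2]+k["cx"],k["fy"]*c[:,1]/c[:,2]+k["cy"]]
def proj(c,P):
    if c=="wrist": return wproj(P)
    k=robot.calibration(c);K=np.array([[k["fx"],0,k["cx"]],[0,k["fy"],k["cy"]],[0,0,1]])
    return cv2.projectPoints(np.float64(P),np.float64(k["rvec"]),np.float64(k["tvec"]),K,None)[0].reshape(-1,2)
E
python3 - <<'E'
from h import *
s=robot.sense();print(s["t"],s["ee_pos"],s["tool_rot"],s["joint_positions"])
cv2.imwrite("pics/w1.png",robot.get_image("wrist"))
for n in ["tray","grip","tin_a","counter","home","start_top"]:
    for d in robot.place_of("wrist",n)[:3]: print(n,round(d["conf"],2),np.round(d["point"],4))
E
```

```text
2.4333 [ 0.4946198  -0.30031416  0.35610132] [-8.32294194e-05 -7.03294866e-01  7.10898242e-01  1.18954308e-04] [-6.95113426e-01  1.48938808e-01  1.35509668e+00 -1.43295498e-04
  1.63780988e+00  2.45722250e+00]
tray 0.59 [ 0.5534 -0.2233  0.0035]
grip 0.83 [ 0.5236 -0.3618  0.0301]
tin_a 0.96 [ 0.5522 -0.2553  0.0016]
tin_a 0.94 [ 7.741e-01 -1.215e-01 -2.000e-04]
tin_a 0.91 [ 0.3147 -0.1772  0.0016]
counter 0.19 [ 0.5484 -0.1828  0.008 ]
```

View pics/w1.png

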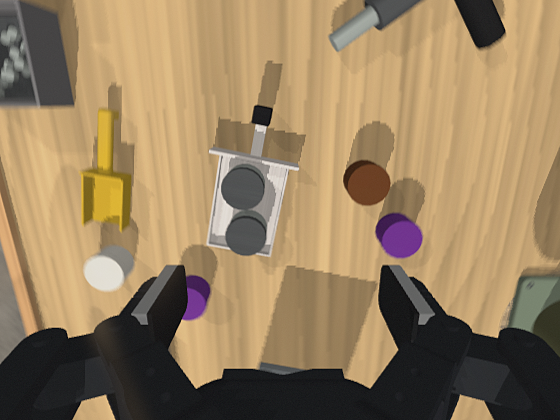

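The wrist view looks along +y, which is down in the picture. The tray is at (248,205), pointing to +y, with its grip at (262,115). The counter's edge at (290,370) is hidden behind the gripper. I'll tilt to see its -y face.

>>> servo_tool:
  moves:
    - [[0, 0, 0], [0.2, 0, 0]]
    - [[0, 0, 0], [0.2, 0, 0]]
    - [[0, 0, 0], [0.2, 0, 0]]
    - [[0, 0, 0], [0.2, 0, 0]]
    - [[0, 0, 0], [0.2, 0, 0]]
    - [[0, 0, 0], [0.2, 0, 0]]

```text
t: 3.28
ee_pos: [0.4923, -0.3046, 0.3509]
tool_rot: [0.219, -0.667, 0.676, 0.223]
force: [-0.5, -0.1, -1.7]
gripper_width: 1.001
gripper_force: 0.0
```

```bash
python3 - <<'E'
from h import *
s=robot.sense();print(s["t"],s["ee_pos"],s["tool_rot"],s["joint_positions"])
cv2.imwrite("pics/w2.png",robot.get_image("wrist"))
for n in ["tray","grip","tin_a","counter","start_top"]:
    for d in robot.place_of("wrist",n)[:3]: print(n,round(d["conf"],2),np.round(d["point"],4))
E
```

```text
3.2833 [ 0.49232155 -0.30461437  0.35091482] [ 0.21916677 -0.66696943  0.67617113  0.22340614] [-0.90906913  0.43348238  1.13031772  0.4266413   2.06645637  2.35715008]
tin_a 0.91 [ 0.3717 -0.2647 -0.0037]
tin_a 0.9 [ 0.6456 -0.0678 -0.0011]
tin_a 0.67 [ 0.5529 -0.2572  0.0032]
counter 0.71 [ 0.4818  0.1945 -0.0007]
start_top 0.5 [0.4345 0.155  0.1735]
```

View pics/w2.png

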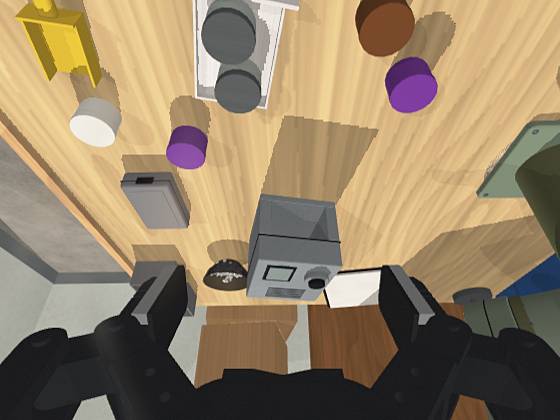

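The -y face has the real open bay, at (297,215) with its grey interior showing, so the black panel on +y is only the back. The tray already points the right way. I'll grip the block with the fingers closing along the tray's x, which is yaw about -11°. I'm going there to look at the tray from close by.

>>> servo_tool:
  moves:
    - [[0.25, 0.06, -0.05], [-0.2, 0, 0]]
    - [[0.5, 0.12, -0.1], [-0.2, 0, 0]]
    - [[0.5, 0.12, -0.1], [-0.2, 0, 0]]
    - [[0.5, 0.12, -0.1], [-0.2, 0, 0]]
    - [[0.5, 0.12, -0.1], [-0.2, 0, 0]]
    - [[0.5, 0.12, -0.1], [-0.2, 0, 0]]

```text
t: 4.08
ee_pos: [0.6209, -0.2647, 0.335]
tool_rot: [-0.0, 0.708, -0.706, 0.003]
force: [0.6, 1.4, -0.4]
gripper_width: 0.998
gripper_force: 0.0
```

>>> servo_tool:
  grip: 0.3
  moves:
    - [[0, 0, 0], [0, 0, 0.22]]
    - [[0, 0, 0], [0, 0, 0.22]]
    - [[0, 0, 0], [0, 0, 0.22]]
    - [[0, 0, 0], [0, 0, 0.22]]
    - [[0, 0, 0], [0, 0, 0.22]]
    - [[0, 0, 0], [0, 0, 0.22]]

```text
t: 4.58
ee_pos: [0.6185, -0.2714, 0.333]
tool_rot: [-0.001, 0.904, -0.426, 0.001]
force: [-0.0, -0.3, -0.3]
gripper_width: 0.651
gripper_force: 0.0
```

>>> servo_tool:
  moves:
    - [[0, 0, 0], [0, 0, 0.22]]
    - [[0, 0, 0], [0, 0, 0.22]]
    - [[0, 0, 0], [0, 0, 0.22]]
    - [[0, 0, 0], [0, 0, 0.22]]
    - [[0, 0, 0], [0, 0, 0.22]]
    - [[0, 0, 0], [0, 0, 0.22]]
    - [[0, 0, 0], [0, 0, 0.22]]

```text
t: 5.17
ee_pos: [0.6185, -0.2715, 0.3328]
tool_rot: [-0.0, 0.995, -0.097, 0.001]
force: [0.2, 0.6, -0.2]
gripper_width: 0.653
gripper_force: 0.0
```

```bash
cat >> h.py <<'E'
from scipy.optimize import minimize
def box(x0,x1,y0,y1,z0,z1): return np.array([[x,y,z] for x in(x0,x1) for y in(y0,y1) for z in(z0,z1)])*1e-3
COUNTER=[box(-95,95,-80,80,0,150)]
TRAY=[box(-75,75,-52,52,0,14),box(-80,-75,-65,65,0,32),box(-128,-80,-8,8,0,8),box(-152,-128,-12,12,0,45)]
c=np.linspace(0,6.28,24)
for x in(-36,36): TRAY.append(np.array([[x*1e-3+.031*np.cos(a),.031*np.sin(a),z] for a in c for z in(.004,.046)]))
def sil(cam,parts,p,z=0):
    m=np.zeros((420*4,560*4),np.uint8);R=Ro.from_euler("z",p[2]).as_matrix()
    for b in parts:
        uv=proj(cam,b@R.T+[p[0],p[1],z])
        cv2.fillConvexPoly(m,cv2.convexHull(((uv+.5)*4).round().astype(np.int32)),1)
    return cv2.resize(m.astype(np.float32),(560,420),interpolation=cv2.INTER_AREA)
def fit(masks,parts,p0,z=0):
    def cost(p):
        s=0
        for c,m in masks.items():
            r=sil(c,parts,p,z);s+=1-np.minimum(r,m).sum()/np.maximum(r,m).sum()
        return s/len(masks)
    p0=np.array(p0);S=np.vstack([p0]+[p0+d for d in np.diag([.008,.008,.06])])
    r=minimize(cost,p0,method="Nelder-Mead",options=dict(initial_simplex=S,xatol=1e-4,fatol=1e-5,maxiter=150))
    return r.x,r.fun
E
python3 - <<'E'
from h import *
s=robot.sense();print(s["t"],s["ee_pos"],s["tool_rot"],s["joint_positions"],s["gripper_width"])
im=robot.get_image("wrist");cv2.imwrite("pics/w3.png",im)
for n in ["tray","grip","tin_a"]:
    for d in robot.place_of("wrist",n)[:3]: print(n,round(d["conf"],2),np.round(d["point"],4))
T={}; C={}
def add(D,c,n):
    r=robot.trace(c,n)
    if r: D[c]=r[0]["pixels"].astype(np.float32);print(c,n,r[0]["conf"],D[c].sum())
add(T,"wrist","tray")
for c in("scene","side"):
    robot.get_image(c);add(T,c,"tray");add(C,c,"counter")
np.savez("m.npz",**{"T"+k:v for k,v in T.items()},**{"C"+k:v for k,v in C.items()})
for c in C: print("C",c,fit({c:C[c]},COUNTER,[.481,.194,1.4]))
print("C",fit(C,COUNTER,[.481,.194,1.4]))
for c in T: print("T",c,fit({c:T[c]},TRAY,[.551,-.221,1.374]))
print("T",fit(T,TRAY,[.551,-.221,1.374]))
E
```

```text
5.1667 [ 0.61851383 -0.27150946  0.33282473] [-1.75265101e-04  9.95271194e-01 -9.71308559e-02  9.03754990e-04] [-5.42121727e-01  3.69676926e-01  1.12955857e+00  1.09690073e-03
  1.64087634e+00  1.22332077e+00] 0.6528725266295609
tray 0.97 [ 0.553  -0.2231  0.0037]
grip 0.64 [ 0.5241 -0.3608  0.0305]
tin_a 0.97 [ 6.469e-01 -6.800e-02  6.000e-04]
tin_a 0.92 [ 0.5496 -0.2566  0.0058]
tin_a 0.86 [ 0.317  -0.1782 -0.0013]
wrist tray 0.85 4956.0
scene tray 0.83 781.0
scene counter 0.56 7406.0
side tray 0.73 860.0
side counter 0.85 9186.0
C scene (array([0.47905248, 0.18870186, 1.34940142]), np.float64(0.032221078872680664))
C side (array([0.48175538, 0.19028456, 1.36202504]), np.float64(0.017576634883880615))
C (array([0.4814378 , 0.18941526, 1.36927165]), np.float64(0.027419865131378174))
T wrist (array([ 0.55044486, -0.22181516,  1.36045382]), np.float64(0.42697590589523315))
T scene (array([ 0.55261238, -0.22495311,  1.36130305]), np.float64(0.5262267589569092))
T side (array([ 0.55284516, -0.22364898,  1.3529035 ]), np.float64(0.4761272668838501))Traceback (most recent call last):
  File "<stdin>", line 17, in <module>
  File "h.py", line 33, in fit
    r=minimize(cost,p0,method="Nelder-Mead",options=dict(initial_simplex=S,xatol=1e-4,fatol=1e-5,maxiter=150))
    res = _minimize_neldermead(fun, x0, args, callback, bounds=bounds,
                               **options)
    fxr = func(xr)
    fx = function(np.copy(x), *(wrapper_args + args))
  File "h.py", line 30, in cost
    r=sil(c,parts,p,z);s+=1-np.minimum(r,m).sum()/np.maximum(r,m).sum()
  File "h.py", line 23, in sil
    uv=proj(cam,b@R.T+[p[0],p[1],z])
  File "h.py", line 12, in proj
    k=robot.calibration(c);K=np.array([[k["fx"],0,k["cx"]],[0,k["fy"],k["cy"]],[0,0,1]])
ValueError: time passes only in moves, steps and waits
```

View pics/w3.png

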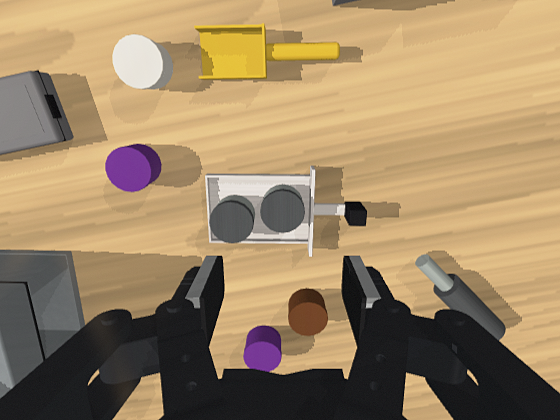

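The wrist view shows the tray at (260,210), its front plate at x≈312 and the black block at (356,213). Both tins stand in the tray, and the bay mouth is at lower left. I'll cache the calibration and refit with the tins added to the tray mask.

```bash
cat >> h.py <<'E'
import functools
_cal={c:robot.calibration(c) for c in("scene","side","wrist")}
_s0=robot.sense()
def proj(c,P):
    k=_cal[c]
    if c=="wrist":
        s=_s0;q=s["tool_rot"];T=np.eye(4);T[:3,:3]=Ro.from_quat([q[1],q[2],q[3],q[0]]).as_matrix();T[:3,3]=s["ee_pos"]
        M=np.linalg.inv(T@np.array(k["hand_eye"]));p=np.float64(P)@M[:3,:3].T+M[:3,3]
        return np.c_[k["fx"]*p[:,0]/p[:,2]+k["cx"],k["fy"]*p[:,1]/p[:,2]+k["cy"]]
    K=np.array([[k["fx"],0,k["cx"]],[0,k["fy"],k["cy"]],[0,0,1]])
    return cv2.projectPoints(np.float64(P),np.float64(k["rvec"]),np.float64(k["tvec"]),K,None)[0].reshape(-1,2)
def traymask(cam,p):
    "tray + tins near it + its dark grip block; newest picture of cam"
    t=robot.trace(cam,"tray")[0]["pixels"];near=cv2.dilate(sil(cam,TRAY,p),np.ones((9,9)))>0
    for n in("tin_a","grip"):
        for d in robot.trace(cam,n):
            m=d["pixels"]
            if d["conf"]>.3 and (m&near).sum()>.8*m.sum(): t=t|m
    return cv2.morphologyEx(t.astype(np.float32),cv2.MORPH_CLOSE,np.ones((3,3)))
E
python3 - <<'E'
from h import *
p0=[.552,-.2225,1.36];M={}
for c in("wrist","scene","side"):
    im=robot.get_image(c);M[c]=traymask(c,p0)
    print(c,M[c].sum(),fit({c:M[c]},TRAY,p0))
p,f=fit(M,TRAY,p0);print(p,f)
v=robot.get_image("wrist").copy();r=sil("wrist",TRAY,p)>.5
for m,col in((M["wrist"],(0,0,255)),(r.astype(np.float32),(0,255,0))):
    cv2.drawContours(v,cv2.findContours(m.astype(np.uint8),0,2)[0],-1,col,1)
cv2.imwrite("pics/ov.png",cv2.resize(v[150:270,180:400],None,fx=3.6,fy=3.6,interpolation=0))
print(proj("wrist",[[*(p[:2]-.14*np.array([np.cos(p[2]),np.sin(p[2])])),.045]]))
E
```

```text
wrist 8409.0 (array([ 0.55011906, -0.22201448,  1.36871709]), np.float64(0.02504509687423706))
scene 1653.0 (array([ 0.55177725, -0.22390791,  1.37178436]), np.float64(0.052703917026519775))
side 1577.0 (array([ 0.55311295, -0.22365107,  1.37028824]), np.float64(0.04007601737976074))
[ 0.55122927 -0.22262177  1.37246412] 0.05307181552052498
[[358.38468172 217.10792927]]
```

View pics/ov.png

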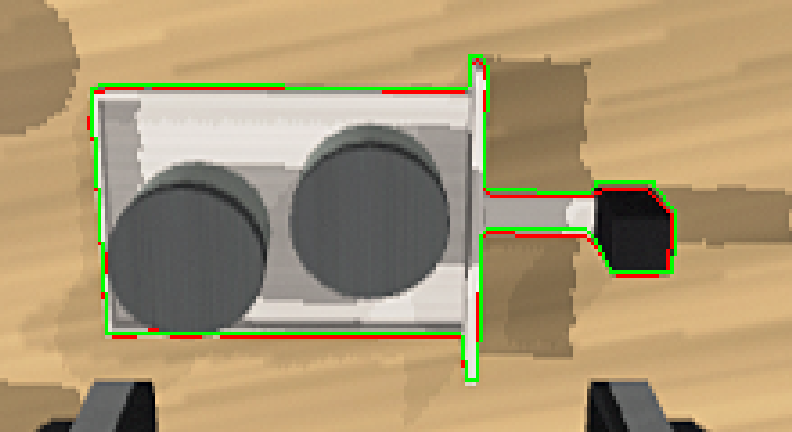

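The fit matches the picture well: green outline on red, tray at (0.551,-0.2225), yaw 78.6°, consistent in all three views. The grip point is then (0.523,-0.360). Moving above it.

>>> servo_tool:
  moves:
    - [[-0.12, -0.11, 0], [0, 0, 0]]
    - [[-0.24, -0.22, 0], [0, 0, 0]]
    - [[-0.36, -0.33, 0], [0, 0, 0]]
    - [[-0.38, -0.354, -0.16], [0, 0, 0]]
    - [[-0.38, -0.354, -0.32], [0, 0, 0]]
    - [[-0.38, -0.354, -0.48], [0, 0, 0]]
    - [[-0.38, -0.354, -0.64], [0, 0, 0]]
    - [[-0.38, -0.354, -0.76], [0, 0, 0]]

```text
t: 7.03
ee_pos: [0.5222, -0.3589, 0.1377]
tool_rot: [-0.001, 0.995, -0.098, -0.002]
force: [0.1, 0.9, -0.3]
gripper_width: 0.65
gripper_force: 0.0
```

```bash
python3 - <<'E'
from h import *
s=robot.sense();print(s["t"],s["ee_pos"],s["tool_rot"],s["gripper_width"])
robot.get_image("wrist")
for d in robot.place_of("wrist","grip")[:2]: print(d["conf"],d["point"])
p=[.5512,-.2226,1.371]
for c in("scene","side"):
    robot.get_image(c);
    m=robot.trace(c,"counter")[0]["pixels"].astype(np.float32);print(c,fit({c:m},COUNTER,[.481,.19,1.365]))
    for d in robot.place_of(c,"start_top")[:1]: print(d["conf"],d["point"])
E
```

```text
7.0333 [ 0.5221793  -0.35885776  0.13765645] [-0.00116528  0.99520045 -0.0978386  -0.00151812] 0.6497622114643796
0.98 [0.525, -0.3644, 0.0328]
scene (array([0.48005431, 0.18966731, 1.35200924]), np.float64(0.015256106853485107))
0.55 [0.4304, 0.1565, 0.1702]
side (array([0.48195641, 0.19026106, 1.3511633 ]), np.float64(0.014734506607055664))
0.72 [0.4286, 0.157, 0.1707]
```

>>> servo_tool:
  moves:
    - [[0, 0, -0.15], [0, 0, 0]]
    - [[0, 0, -0.3], [0, 0, 0]]
    - [[0, 0, -0.4], [0, 0, 0]]
    - [[0, 0, -0.47], [0, 0, 0]]
    - [[0, 0, -0.51], [0, 0, 0]]
    - [[0, 0, -0.51], [0, 0, 0]]

```text
t: 7.93
ee_pos: [0.5233, -0.3593, 0.0127]
tool_rot: [-0.001, 0.995, -0.098, -0.001]
force: [-0.0, 0.7, -0.3]
gripper_width: 0.648
gripper_force: 0.0
```

>>> servo_tool:
  grip: -1
  squeeze: 60
  moves:
    - [[0, 0, 0], [0, 0, 0]]
    - [[0, 0, 0], [0, 0, 0]]
    - [[0, 0, 0], [0, 0, 0]]
    - [[0, 0, 0], [0, 0, 0]]
    - [[0, 0, 0], [0, 0, 0]]
    - [[0, 0, 0], [0, 0, 0]]
    - [[0, 0, 0], [0, 0, 0]]
    - [[0, 0, 0], [0, 0, 0]]

```text
t: 8.6
ee_pos: [0.5258, -0.3611, 0.0167]
tool_rot: [0.001, 0.995, -0.098, 0.002]
force: [0.2, 0.9, 7.2]
gripper_width: 0.266
gripper_force: 59.7
```

>>> servo_tool:
  moves:
    - [[0, 0, 0.02], [0, 0, 0]]
    - [[0, 0, 0.04], [0, 0, 0]]
    - [[0, 0, 0.06], [0, 0, 0]]
    - [[0, 0, 0.08], [0, 0, 0]]
    - [[0, 0, 0.1], [0, 0, 0]]
    - [[0, 0, 0.11], [0, 0, 0]]
    - [[0, 0, 0.11], [0, 0, 0]]

```text
t: 9.18
ee_pos: [0.5243, -0.3603, 0.0422]
tool_rot: [0.001, 0.995, -0.098, 0.001]
force: [0.1, -0.0, -3.6]
gripper_width: 0.271
gripper_force: 59.0
```

```bash
python3 - <<'E'
from h import *
s=robot.sense();print(s["t"],s["ee_pos"],s["tool_rot"],s["force"],s["torque"],s["gripper_width"],s["gripper_force"])
p0=[.552,-.2225,1.37];M={}
ims=[]
for c in("scene","side"):
    im=robot.get_image(c);M[c]=traymask(c,p0)
    ims.append(cv2.resize(im[150:250,170:270] if c=="scene" else im[140:240,270:370],(400,400),interpolation=2))
for z in (.015,.02,.025,.03): print(z,fit(M,TRAY,p0,z))
cv2.imwrite("pics/lift.png",np.hstack(ims))
E
```

```text
9.1833 [ 0.52425833 -0.36033863  0.0422157 ] [ 5.16533160e-04  9.95229612e-01 -9.75569182e-02  6.32405972e-04] [ 0.13956956 -0.02015053 -3.63034902] [-0.37272059  0.08275314  0.02093794] 0.2711807934272965 58.97493124008179
0.015 (array([ 0.54766895, -0.23624326,  1.36631006]), np.float64(0.1512015163898468))
0.02 (array([ 0.54858788, -0.22946839,  1.36506052]), np.float64(0.11226910352706909))
0.025 (array([ 0.55008249, -0.22360309,  1.36923655]), np.float64(0.10488519072532654))
0.03 (array([ 0.54996382, -0.21707087,  1.364735  ]), np.float64(0.13950827717781067))
```

View pics/lift.png

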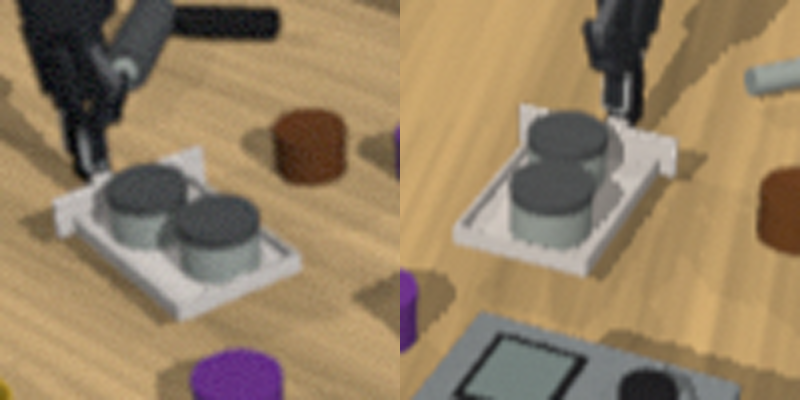

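The tray is lifted level by about 25 mm, with both tins standing and 3.6 N of load. I'll carry it smoothly to a point in front of the bay.

>>> servo_tool:
  moves:
    - [[-0.01, 0.02, 0], [0, 0, 0]]
    - [[-0.035, 0.07, 0], [0, 0, 0]]
    - [[-0.075, 0.15, 0], [0, 0, 0]]
    - [[-0.12, 0.24, 0], [0, 0, 0]]
    - [[-0.165, 0.33, 0], [0, 0, 0]]
    - [[-0.21, 0.42, 0], [0, 0, 0]]
    - [[-0.255, 0.51, 0], [0, 0, 0]]
    - [[-0.3, 0.6, 0], [0, 0, 0]]

```text
t: 10.25
ee_pos: [0.4479, -0.2085, 0.0414]
tool_rot: [-0.0, 0.995, -0.098, 0.0]
force: [-0.7, -0.0, -2.4]
gripper_width: 0.271
gripper_force: 59.1
```

>>> servo_tool:
  moves:
    - [[-0.045, 0.09, 0], [0, 0, 0]]
    - [[-0.085, 0.17, 0], [0, 0, 0]]
    - [[-0.115, 0.23, 0], [0, 0, -0.002]]
    - [[-0.135, 0.265, 0], [0, 0, -0.004]]
    - [[-0.145, 0.285, 0], [0, 0, -0.005]]
    - [[-0.15, 0.295, 0], [0, 0, -0.005]]
    - [[-0.15, 0.295, 0], [0, 0, -0.005]]

```text
t: 10.83
ee_pos: [0.4117, -0.1363, 0.0416]
tool_rot: [0.0, 0.994, -0.105, 0.0]
force: [0.6, -0.6, -3.0]
gripper_width: 0.268
gripper_force: 59.1
```

```bash
python3 - <<'E'
from h import *
s=robot.sense();print(s["t"],s["ee_pos"],s["tool_rot"],s["force"],s["torque"],s["gripper_width"])
yaw=2*np.arctan2(s["tool_rot"][2],s["tool_rot"][1]);yt=1.371+yaw+2*np.arctan2(.0975,.9952);print("tray yaw",yt)
t=s["ee_pos"][:2]+.14*np.array([np.cos(yt),np.sin(yt)]);print("tray",t)
ims=[];M={}
for c in("scene","side","wrist"):
    im=robot.get_image(c)
    r=robot.trace(c,"counter")
    if r and c!="wrist":
        M[c]=r[0]["pixels"].astype(np.float32);print(c,"counter",fit({c:M[c]},COUNTER,[.481,.19,1.355]))
    for n in("grip","tray","counter","start_top"):
        for d in robot.place_of(c,n)[:1]: print(c,n,round(d["conf"],2),np.round(d["point"],4))
    if c!="scene": ims.append(im)
cv2.imwrite("pics/pre.png",np.vstack([cv2.resize(ims[0][130:340,180:440],(500,403))[:300],cv2.resize(ims[1],(500,300))]))
try:
    print("tray fit",fit({"side":traymask("side",[*t,yt])},TRAY,[*t,yt],s["ee_pos"][2]-.0167))
except Exception as e: print(e)
E
```

```text
10.8333 [ 0.41167862 -0.13629059  0.04158426] [ 2.38205407e-04  9.94449819e-01 -1.05210822e-01  4.28204702e-04] [ 0.6085797  -0.58831535 -2.98124582] [-0.35348879  0.12424231 -0.00743615] 0.2684798965446818
tray yaw 1.3555053906991987
tray [0.44158706 0.00047741]
scene counter (array([0.48050534, 0.18922782, 1.34933401]), np.float64(0.02257472276687622))
scene grip 0.78 [ 0.4118 -0.1375  0.0553]
scene tray 0.97 [0.4354 0.0017 0.0227]
scene counter 0.88 [0.481  0.1946 0.0037]
scene start_top 0.68 [0.4311 0.1569 0.1739]
side counter (array([0.4818506 , 0.19184871, 1.36791961]), np.float64(0.01561206579208374))
side grip 0.91 [ 0.4124 -0.1413  0.057 ]
side counter 0.64 [ 4.79e-01  1.92e-01 -2.00e-04]
side start_top 0.47 [0.4261 0.1571 0.1702]
wrist grip 0.87 [ 0.4109 -0.1358  0.0564]
tray fit (array([ 0.43611255, -0.00452094,  1.37773468]), np.float64(0.6163761615753174))
```

View pics/pre.png

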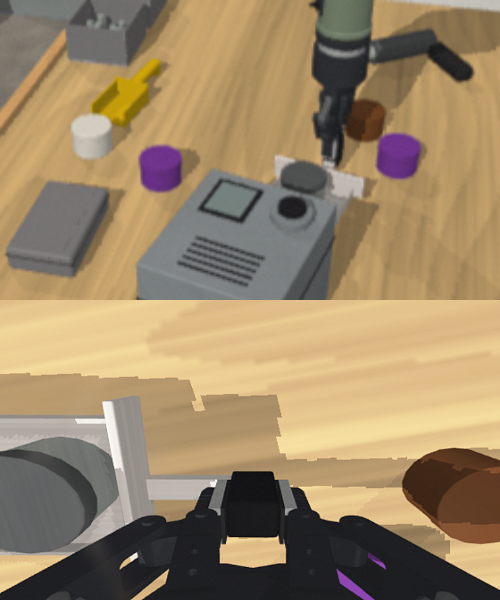

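The side view (top) shows the tray lined up in front of the counter with its tins standing. The wrist view shows the block held squarely and the plate straight. Entering slowly, with the tray about 5 mm above the bay floor.

>>> servo_tool:
  moves:
    - [[-0.004, 0, -0.01], [0, 0, 0]]
    - [[-0.004, 0.02, -0.02], [0, 0, 0]]
    - [[0.003, 0.05, -0.02], [0, 0, 0]]
    - [[0.011, 0.085, -0.02], [0, 0, 0]]
    - [[0.019, 0.12, -0.02], [0, 0, 0]]
    - [[0.026, 0.155, -0.02], [0, 0, 0]]
    - [[0.033, 0.185, -0.02], [0, 0, 0]]
    - [[0.036, 0.2, -0.02], [0, 0, 0]]

```text
t: 12.55
ee_pos: [0.4205, -0.0847, 0.0363]
tool_rot: [-0.0, 0.995, -0.105, -0.0]
force: [-0.3, 0.1, -2.4]
gripper_width: 0.267
gripper_force: 59.2
```

```bash
python3 - <<'E'
from h import *
s=robot.sense();print(s["t"],s["ee_pos"],s["tool_rot"],s["force"],s["torque"])
cv2.imwrite("pics/in1.png",np.hstack([cv2.resize(robot.get_image("scene")[150:290,270:410],(400,400),interpolation=2),cv2.resize(robot.get_image("wrist")[:,:280],(400,600))[200:]]))
E
```

```text
12.55 [ 0.42046088 -0.0846609   0.03628172] [-1.56246476e-04  9.94513197e-01 -1.04611055e-01 -6.64166973e-05] [-0.28191003  0.06032693 -2.41302186] [-0.36634232  0.09965531 -0.007417  ]
```

View pics/in1.png

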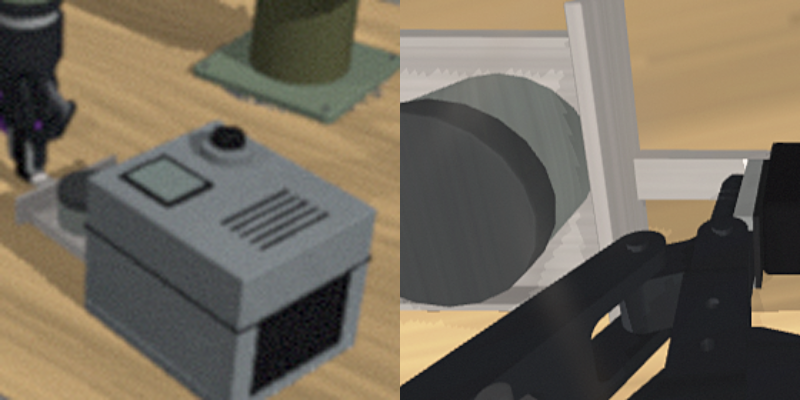

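It entered about 30 mm with no side force, and the tins are still upright. Continuing in.

>>> servo_tool:
  moves:
    - [[0.006, 0.025, 0], [0, 0, 0]]
    - [[0.013, 0.055, 0], [0, 0, 0]]
    - [[0.021, 0.09, 0], [0, 0, 0]]
    - [[0.029, 0.125, 0], [0, 0, 0]]
    - [[0.037, 0.16, 0], [0, 0, 0]]
    - [[0.043, 0.185, 0], [0, 0, 0]]
    - [[0.045, 0.195, 0], [0, 0, 0]]
    - [[0.045, 0.195, 0], [0, 0, 0]]

```text
t: 13.32
ee_pos: [0.4316, -0.0366, 0.0362]
tool_rot: [-0.0, 0.995, -0.105, -0.0]
force: [-1.2, 0.0, -3.8]
gripper_width: 0.272
gripper_force: 59.3
```

>>> servo_tool:
  moves:
    - [[0.006, 0.025, 0], [0, 0, 0]]
    - [[0.013, 0.055, 0], [0, 0, 0]]
    - [[0.021, 0.09, 0], [0, 0, 0]]
    - [[0.029, 0.125, 0], [0, 0, 0]]
    - [[0.036, 0.155, 0], [0, 0, 0]]
    - [[0.038, 0.165, 0], [0, 0, 0]]
    - [[0.038, 0.165, 0], [0, 0, 0]]
    - [[0.038, 0.165, 0], [0, 0, 0]]

```text
t: 13.98
ee_pos: [0.441, 0.0041, 0.0362]
tool_rot: [0.0, 0.994, -0.105, -0.0]
force: [-0.3, 0.4, -3.6]
gripper_width: 0.267
gripper_force: 59.3
```

```bash
python3 - <<'E'
from h import *
s=robot.sense();print(s["t"],s["ee_pos"],s["tool_rot"],s["force"],s["torque"])
E
```

```text
13.9833 [0.44100669 0.00410388 0.03623742] [ 1.11438707e-04  9.94477744e-01 -1.04947593e-01 -8.92077476e-05] [-0.30186367  0.41294913 -3.5505508 ] [-0.36568534  0.0888412   0.0069396 ]
```

>>> servo_tool:
  moves:
    - [[0.004, 0.016, -0.004], [0, 0, 0]]
    - [[0.008, 0.034, -0.008], [0, 0, 0]]
    - [[0.011, 0.05, -0.011], [0, 0, 0]]
    - [[0.014, 0.06, -0.014], [0, 0, 0]]
    - [[0.014, 0.06, -0.014], [0, 0, 0]]
    - [[0.014, 0.06, -0.014], [0, 0, 0]]

```text
t: 14.48
ee_pos: [0.4445, 0.019, 0.0327]
tool_rot: [0.0, 0.994, -0.105, -0.0]
force: [0.5, -0.7, -3.3]
gripper_width: 0.269
gripper_force: 59.4
```

>>> servo_tool:
  moves:
    - [[0.0, 0.0, -0.002], [0, 0, 0]]
    - [[0.0, 0.0, -0.004], [0, 0, 0]]
    - [[0.0, 0.0, -0.004], [0, 0, 0]]

```text
t: 14.73
ee_pos: [0.4447, 0.0188, 0.0319]
tool_rot: [-0.0, 0.994, -0.105, 0.0]
force: [0.4, -1.0, -2.9]
gripper_width: 0.27
gripper_force: 59.5
```

```bash
python3 - <<'E'
from h import *
s=robot.sense();print(s["t"],s["ee_pos"],s["tool_rot"],s["force"],s["torque"])
im=robot.get_image("wrist");cv2.imwrite("pics/in2.png",im)
E
```

```text
14.7333 [0.44466044 0.01880029 0.03186782] [-5.58166813e-05  9.94423913e-01 -1.05456478e-01  9.88429745e-05] [ 0.39386774 -0.95467441 -2.86976247] [-0.24033297  0.07829097  0.08881027]
```

View pics/in2.png

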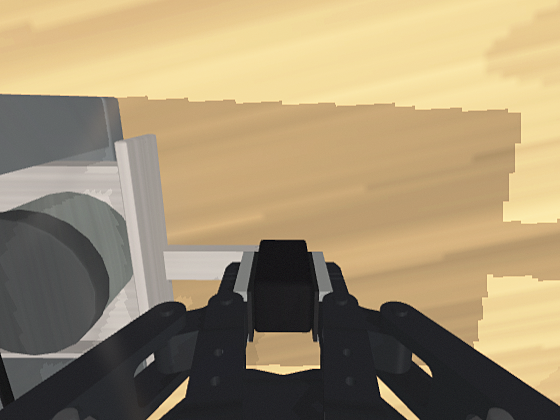

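The plate at (145,240) is nearly parallel to the counter's face at (112,120), with about 15 mm to go. The leading edge has just touched the floor. Creeping in.

>>> servo_tool:
  moves:
    - [[0.002, 0.008, -0.001], [0, 0, 0]]
    - [[0.004, 0.016, -0.001], [0, 0, 0]]
    - [[0.006, 0.024, -0.002], [0, 0, 0]]
    - [[0.008, 0.032, -0.002], [0, 0, 0]]
    - [[0.009, 0.04, -0.002], [0, 0, 0]]
    - [[0.009, 0.04, -0.002], [0, 0, 0]]

```text
t: 15.28
ee_pos: [0.4475, 0.0292, 0.0316]
tool_rot: [-0.0, 0.994, -0.105, 0.001]
force: [0.2, -0.2, 0.2]
gripper_width: 0.27
gripper_force: 59.8
```

```bash
python3 - <<'E'
from h import *
s=robot.sense();print(s["t"],s["ee_pos"],s["tool_rot"],s["force"],s["torque"])
E
```

```text
15.2833 [0.44753001 0.02919018 0.03162379] [-1.22751336e-04  9.94437937e-01 -1.05321674e-01  7.21165413e-04] [ 0.22468134 -0.21445596  0.24787458] [-0.24313291 -0.20247025 -0.01733015]
```

>>> servo_tool:
  moves:
    - [[0.001, 0.004, 0], [0, 0, 0]]
    - [[0.002, 0.008, 0], [0, 0, 0]]
    - [[0.0025, 0.012, 0], [0, 0, 0]]
    - [[0.003, 0.014, 0], [0, 0, 0]]
    - [[0.003, 0.014, 0], [0, 0, 0]]

```text
t: 15.7
ee_pos: [0.4481, 0.0323, 0.0316]
tool_rot: [0.0, 0.994, -0.105, 0.001]
force: [-0.2, -2.9, 2.4]
gripper_width: 0.264
gripper_force: 60.2
```

>>> servo_tool:
  moves:
    - [[0.001, 0.004, 0], [0, 0, 0]]
    - [[0.001, 0.006, 0], [0, 0, 0]]
    - [[0.001, 0.006, 0], [0, 0, 0]]

```text
t: 15.95
ee_pos: [0.4483, 0.0338, 0.0316]
tool_rot: [0.0, 0.994, -0.105, 0.0]
force: [-0.3, -3.2, 4.7]
gripper_width: 0.269
gripper_force: 60.4
```

>>> servo_tool:
  moves:
    - [[0.001, 0.004, 0.002], [0, 0, 0]]
    - [[0.001, 0.006, 0.002], [0, 0, 0]]
    - [[0.001, 0.006, 0.002], [0, 0, 0]]

```text
t: 16.2
ee_pos: [0.448, 0.0353, 0.0317]
tool_rot: [0.0, 0.994, -0.106, -0.0]
force: [-0.0, -5.3, 1.7]
gripper_width: 0.271
gripper_force: 59.9
```

```bash
python3 - <<'E'
from h import *
s=robot.sense();print(s["t"],s["ee_pos"],s["tool_rot"],s["force"],s["torque"])
im=robot.get_image("wrist");cv2.imwrite("pics/in3.png",cv2.resize(im[60:380,60:260],None,fx=1.8,fy=1.8,interpolation=2))
E
```

```text
16.2 [0.44801709 0.03525473 0.03168358] [ 1.18506958e-04  9.94417261e-01 -1.05519180e-01 -1.08944324e-05] [-0.02711078 -5.29066562  1.73588013] [-0.55032992 -0.24823574 -0.18692429]
```

View pics/in3.png

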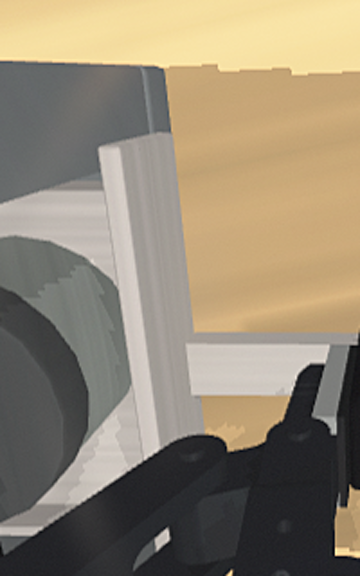

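I notice I've now viewed 12 pictures, over the limit of 10. I'll go on numbers alone from here. The force is rising as it would at first contact (−5.3 N), so I'll creep another millimetre to confirm.

>>> servo_tool:
  moves:
    - [[0.001, 0.003, 0], [0, 0, 0]]
    - [[0.001, 0.004, 0], [0, 0, 0]]
    - [[0.001, 0.004, 0], [0, 0, 0]]

```text
t: 16.5
ee_pos: [0.448, 0.0353, 0.0317]
tool_rot: [0.001, 0.994, -0.106, -0.0]
force: [-0.3, -9.8, 3.1]
gripper_width: 0.269
gripper_force: 59.9
```

```bash
python3 - <<'E'
from h import *
s=robot.sense();print(s["t"],s["ee_pos"],s["tool_rot"],s["force"],s["torque"])
E
```

```text
16.5 [0.44799877 0.03529676 0.03173711] [ 8.33699327e-04  9.94418042e-01 -1.05508118e-01 -3.16498828e-04] [-0.25053558 -9.77772384  3.06151353] [-0.62953028 -0.20447415 -0.14776688]
```

Firm contact: 1 mm more of command gave no motion, and the TCP is at the predicted home. I'll relax the push and release.

>>> servo_tool:
  moves:
    - [[-0.001, -0.003, 0.001], [0, 0, 0]]
    - [[-0.001, -0.005, 0.001], [0, 0, 0]]
    - [[-0.001, -0.005, 0.001], [0, 0, 0]]

```text
t: 16.75
ee_pos: [0.4478, 0.0353, 0.0317]
tool_rot: [-0.0, 0.994, -0.105, -0.0]
force: [1.3, -3.0, -0.5]
gripper_width: 0.268
gripper_force: 59.8
```

>>> servo_tool:
  grip: 0.2
  moves:
    - [[0, 0, 0], [0, 0, 0]]
    - [[0, 0, 0], [0, 0, 0]]
    - [[0, 0, 0], [0, 0, 0]]
    - [[0, 0, 0], [0, 0, 0]]
    - [[0, 0, 0], [0, 0, 0]]
    - [[0, 0, 0], [0, 0, 0]]

```text
t: 17.25
ee_pos: [0.4458, 0.0324, 0.0312]
tool_rot: [0.003, 0.994, -0.105, -0.002]
force: [-4.2, -18.4, 0.5]
gripper_width: 0.6
gripper_force: 0.0
```

```bash
python3 - <<'E'
from h import *
s=robot.sense();print(s["t"],s["ee_pos"],s["tool_rot"],s["force"],s["torque"],s["gripper_width"])
robot.get_image("wrist")
for d in robot.place_of("wrist","grip")[:1]: print(d["conf"],d["point"])
E
```

```text
17.25 [0.44576198 0.03243498 0.03116949] [ 0.00258145  0.99448322 -0.10483665 -0.00239593] [ -4.24729344 -18.4310066    0.51040697] [-1.2969104   0.24955705 -0.1206469 ] 0.600004609401296
0.6 [0.4452, 0.0338, 0.0473]
```

On opening, the front finger's linkage seems to have met the counter's face (−18 N). I'll narrow the opening and back off slightly before rising.

>>> servo_tool:
  grip: -0.15
  moves:
    - [[-0.001, -0.006, 0], [0, 0, 0]]
    - [[-0.002, -0.01, 0], [0, 0, 0]]
    - [[-0.002, -0.01, 0], [0, 0, 0]]

```text
t: 17.6
ee_pos: [0.4469, 0.0332, 0.0317]
tool_rot: [-0.0, 0.994, -0.105, -0.001]
force: [-0.5, 0.1, 0.3]
gripper_width: 0.421
gripper_force: 0.0
```

```bash
python3 - <<'E'
from h import *
s=robot.sense();print(s["t"],s["ee_pos"],s["tool_rot"],s["force"],s["torque"],s["gripper_width"])
E
```

```text
17.6 [0.44690694 0.03321856 0.03170641] [-4.84957002e-04  9.94435502e-01 -1.05343755e-01 -7.00457584e-04] [-0.54286153  0.10129466  0.28704212] [-0.04071681 -0.01714624 -0.01452638] 0.4207398109080556
```

>>> servo_tool:
  moves:
    - [[0, 0, 0.04], [0, 0, 0]]
    - [[0, 0, 0.12], [0, 0, 0]]
    - [[0, 0, 0.25], [0, 0, 0]]
    - [[0, 0, 0.4], [0, 0, 0]]
    - [[0, -0.1, 0.55], [0, 0, 0]]
    - [[0, -0.25, 0.7], [0, 0, 0]]
    - [[0, -0.4, 0.85], [0, 0, 0]]
    - [[0, -0.4, 0.95], [0, 0, 0]]

```text
t: 18.27
ee_pos: [0.4462, -0.0662, 0.2655]
tool_rot: [0.0, 0.994, -0.105, -0.001]
force: [1.2, -0.2, -0.2]
gripper_width: 0.424
gripper_force: 0.0
```

```bash
python3 - <<'E'
from h import *
s=robot.sense();print(s["t"],s["ee_pos"],s["force"])
im=robot.get_image("wrist");cv2.imwrite("pics/w9.png",im)
for n in("grip","tray","counter","start_top"):
    for d in robot.place_of("wrist",n)[:2]: print(n,round(d["conf"],2),np.round(d["point"],4))
c=np.array([.481,.1905,0]);a=np.array([np.cos(1.357),np.sin(1.357),0]);n=np.array([-a[1],a[0],0])
names={"faceL@32":(-95,65,47),"faceR@32":(-95,-65,47),"plateL":(-100,65,47),"plateR":(-100,-65,47),"blk+x":(-148,0,60),"blk-x":(-172,0,60),"cornerTopR":(-95,-80,150),"cornerTopL":(-95,80,150),"botR":(-95,-80,0)}
for k,v in names.items(): print(k,proj("wrist",[c+a*v[0]/1e3+n*v[1]/1e3+[0,0,v[2]/1e3]]).round(1))
for nm in("tray","grip","counter"):
    for d in robot.trace("wrist",nm)[:1]:
        ys,xs=np.nonzero(d["pixels"]);print(nm,d["conf"],len(xs),xs.min(),xs.max(),ys.min(),ys.max())
E
```

```text
18.2667 [ 0.44616777 -0.0661976   0.26550784] [ 1.22064549 -0.15664968 -0.20152177]
grip 0.93 [0.4469 0.0319 0.0449]
counter 0.73 [0.4827 0.1926 0.0019]
start_top 0.73 [0.431  0.1593 0.1746]
faceL@32 [[143.2 243.2]]
faceR@32 [[127.9 131.1]]
plateL [[147.4 243.2]]
plateR [[132.6 131.1]]
blk+x [[179.7 193.3]]
blk-x [[201.8 193.4]]
cornerTopR [[ 64.6 123.1]]
cornerTopL [[ 99.6 305.6]]
botR [[143.8 114.6]]
tray 0.78 3839 108 209 133 244
grip 0.56 3968 108 210 132 245
counter 0.66 23485 0 157 116 304
```

The grip reads about 4 mm short of home, which is within the network's noise. To be sure the plate, and not the linkage, took the contact, I'll test gently with shut fingers from behind the block, where nothing but the plate can touch the counter.

>>> servo_tool:
  grip: -1
  squeeze: 20
  moves:
    - [[-0.032, 0.06, -0.13], [0, 0, 0]]
    - [[-0.032, 0.12, -0.28], [0, 0, 0]]
    - [[-0.032, 0.18, -0.43], [0, 0, 0]]
    - [[-0.032, 0.22, -0.58], [0, 0, 0]]
    - [[-0.032, 0.225, -0.72], [0, 0, 0]]
    - [[-0.032, 0.225, -0.84], [0, 0, 0]]
    - [[-0.032, 0.225, -0.94], [0, 0, 0]]
    - [[-0.032, 0.225, -0.94], [0, 0, 0]]

```text
t: 19.33
ee_pos: [0.4327, -0.0067, 0.0235]
tool_rot: [-0.001, 0.994, -0.105, -0.007]
force: [-1.9, 1.3, -1.2]
gripper_width: -0.004
gripper_force: 0.0
```

>>> servo_tool:
  moves:
    - [[0.001, 0.006, 0], [0, 0, 0]]
    - [[0.003, 0.012, 0], [0, 0, 0]]
    - [[0.004, 0.018, 0], [0, 0, 0]]
    - [[0.005, 0.022, 0], [0, 0, 0]]
    - [[0.005, 0.022, 0], [0, 0, 0]]

```text
t: 19.75
ee_pos: [0.4423, -0.0035, 0.031]
tool_rot: [0.0, 0.994, -0.105, 0.002]
force: [0.4, -0.6, -0.3]
gripper_width: -0.002
gripper_force: 0.0
```

>>> servo_tool:
  moves:
    - [[0.001, 0.004, 0], [0, 0, 0]]
    - [[0.002, 0.008, 0], [0, 0, 0]]
    - [[0.003, 0.012, 0], [0, 0, 0]]
    - [[0.003, 0.012, 0], [0, 0, 0]]

```text
t: 20.08
ee_pos: [0.4416, -0.0003, 0.0296]
tool_rot: [-0.0, 0.994, -0.105, 0.0]
force: [0.3, 0.7, 0.2]
gripper_width: 0.0
gripper_force: 0.0
```

>>> servo_tool:
  moves:
    - [[0.001, 0.004, 0], [0, 0, 0]]
    - [[0.002, 0.008, 0], [0, 0, 0]]
    - [[0.003, 0.012, 0], [0, 0, 0]]
    - [[0.003, 0.012, 0], [0, 0, 0]]

```text
t: 20.42
ee_pos: [0.4423, 0.0027, 0.0294]
tool_rot: [-0.0, 0.994, -0.105, -0.0]
force: [-1.0, -0.4, 0.6]
gripper_width: -0.002
gripper_force: 0.0
```

>>> servo_tool:
  moves:
    - [[0.001, 0.004, 0], [0, 0, 0]]
    - [[0.001, 0.006, 0], [0, 0, 0]]
    - [[0.001, 0.006, 0], [0, 0, 0]]

```text
t: 20.67
ee_pos: [0.4425, 0.0041, 0.0294]
tool_rot: [-0.0, 0.994, -0.105, -0.0]
force: [0.6, 0.2, -0.2]
gripper_width: -0.003
gripper_force: 0.0
```

>>> servo_tool:
  moves:
    - [[0.001, 0.004, 0], [0, 0, 0]]
    - [[0.002, 0.008, 0], [0, 0, 0]]
    - [[0.003, 0.012, 0], [0, 0, 0]]
    - [[0.003, 0.012, 0], [0, 0, 0]]

```text
t: 21.0
ee_pos: [0.4434, 0.0072, 0.0294]
tool_rot: [-0.0, 0.994, -0.105, 0.0]
force: [0.3, -0.0, -0.1]
gripper_width: -0.001
gripper_force: 0.0
```

>>> servo_tool:
  moves:
    - [[0.001, 0.004, 0], [0, 0, 0]]
    - [[0.001, 0.006, 0], [0, 0, 0]]
    - [[0.001, 0.006, 0], [0, 0, 0]]

```text
t: 21.25
ee_pos: [0.4435, 0.0087, 0.0294]
tool_rot: [-0.0, 0.994, -0.105, -0.0]
force: [0.4, -0.1, 0.6]
gripper_width: -0.001
gripper_force: 0.0
```

>>> servo_tool:
  moves:
    - [[0.001, 0.004, 0], [0, 0, 0]]
    - [[0.001, 0.006, 0], [0, 0, 0]]
    - [[0.001, 0.006, 0], [0, 0, 0]]

```text
t: 21.5
ee_pos: [0.4438, 0.0098, 0.0294]
tool_rot: [0.0, 0.994, -0.105, -0.0]
force: [-0.5, -1.1, -0.4]
gripper_width: -0.0
gripper_force: 0.8
```

Contact begins at y≈0.0095, which is just where the block should be if the tray is home. Pressing a little more.

>>> servo_tool:
  moves:
    - [[0.001, 0.004, 0], [0, 0, 0]]
    - [[0.001, 0.006, 0], [0, 0, 0]]
    - [[0.001, 0.006, 0], [0, 0, 0]]

```text
t: 21.75
ee_pos: [0.4441, 0.01, 0.0295]
tool_rot: [0.002, 0.994, -0.105, 0.0]
force: [-1.0, -7.9, -0.3]
gripper_width: 0.003
gripper_force: 3.7
```

>>> servo_tool:
  moves:
    - [[0, 0.004, 0], [0, 0, 0]]
    - [[0, 0.004, 0], [0, 0, 0]]
    - [[0, 0.004, 0], [0, 0, 0]]

```text
t: 22.0
ee_pos: [0.4441, 0.0101, 0.0295]
tool_rot: [0.002, 0.995, -0.105, 0.0]
force: [-1.6, -9.9, -0.2]
gripper_width: 0.001
gripper_force: 5.5
```

A stiff stop within 0.2 mm of first contact at about 10 N, so the tray is fully home. Backing off, rising, and going over the button.

>>> servo_tool:
  moves:
    - [[-0.004, -0.02, 0], [0, 0, 0]]
    - [[-0.01, -0.06, 0], [0, 0, 0]]
    - [[-0.015, -0.08, 0.1], [0, 0, 0]]
    - [[-0.015, -0.08, 0.25], [0, 0, 0]]
    - [[-0.015, -0.08, 0.4], [0, 0, 0]]
    - [[-0.015, -0.08, 0.56], [0, 0, 0]]
    - [[-0.015, -0.08, 0.72], [0, 0, 0]]
    - [[-0.015, -0.08, 0.8], [0, 0, 0]]

```text
t: 22.67
ee_pos: [0.4426, -0.008, 0.2349]
tool_rot: [0.0, 0.994, -0.105, 0.004]
force: [0.6, 0.2, -0.9]
gripper_width: -0.001
gripper_force: 0.0
```

>>> servo_tool:
  moves:
    - [[0, 0.1, 0], [0, 0, 0]]
    - [[0, 0.2, 0], [0, 0, 0]]
    - [[0, 0.3, 0], [0, 0, 0]]
    - [[0, 0.3, 0], [0, 0, 0]]

```text
t: 23.0
ee_pos: [0.4398, 0.0706, 0.2296]
tool_rot: [-0.001, 0.995, -0.104, -0.0]
force: [0.8, 0.7, 0.0]
gripper_width: -0.0
gripper_force: 0.0
```

```bash
python3 - <<'E'
from h import *
s=robot.sense();print(s["t"],s["ee_pos"],s["force"])
for c in("wrist","scene","side"):
    robot.get_image(c)
    for n in("start_top","grip","tin_a","tray"):
        for d in robot.place_of(c,n)[:1 if n!="tin_a" else 5]: print(c,n,round(d["conf"],2),np.round(d["point"],4))
E
```

```text
23.0 [0.43984915 0.07062318 0.22960868] [0.76892511 0.70883905 0.02854354]
wrist start_top 0.9 [0.4293 0.1567 0.177 ]
wrist grip 0.87 [0.444  0.0343 0.0454]
wrist tin_a 0.85 [ 0.3155 -0.1764  0.0006]
scene start_top 0.52 [0.4325 0.1551 0.171 ]
scene tin_a 0.89 [ 0.3754 -0.2611 -0.0005]
scene tin_a 0.89 [ 3.189e-01 -1.763e-01 -2.000e-04]
scene tin_a 0.68 [ 0.7733 -0.1239 -0.0048]
scene tin_a 0.59 [ 0.6514 -0.0684  0.0014]
scene tray 0.35 [0.7455 0.0854 0.0059]
side start_top 0.72 [0.4299 0.1592 0.1726]
side grip 0.31 [0.6496 0.404  0.0008]
side tin_a 0.97 [ 0.6497 -0.0684 -0.0027]
side tin_a 0.8 [ 0.3145 -0.1758 -0.002 ]
side tin_a 0.78 [ 0.7745 -0.125   0.0028]
side tin_a 0.56 [ 0.3707 -0.2643 -0.0057]
```

>>> servo_tool:
  moves:
    - [[-0.02, 0.12, 0], [0, 0, 0]]
    - [[-0.04, 0.24, 0], [0, 0, 0]]
    - [[-0.04, 0.348, 0], [0, 0, 0]]
    - [[-0.04, 0.348, -0.08], [0, 0, 0]]
    - [[-0.04, 0.348, -0.15], [0, 0, 0]]
    - [[-0.04, 0.348, -0.18], [0, 0, 0]]
    - [[-0.04, 0.348, -0.18], [0, 0, 0]]

```text
t: 24.33
ee_pos: [0.4284, 0.1544, 0.1822]
tool_rot: [0.001, 0.994, -0.105, -0.002]
force: [-0.7, -0.2, -0.2]
gripper_width: 0.001
gripper_force: 0.0
```

>>> servo_tool:
  moves:
    - [[0, 0, -0.01], [0, 0, 0]]
    - [[0, 0, -0.02], [0, 0, 0]]
    - [[0, 0, -0.03], [0, 0, 0]]
    - [[0, 0, -0.04], [0, 0, 0]]
    - [[0, 0, -0.04], [0, 0, 0]]

```text
t: 24.75
ee_pos: [0.4303, 0.1543, 0.1744]
tool_rot: [0.0, 0.994, -0.106, 0.0]
force: [0.0, -0.4, 0.3]
gripper_width: 0.003
gripper_force: 0.0
```

>>> servo_tool:
  moves:
    - [[0, 0.012, 0], [0, 0, 0]]
    - [[0, 0.012, -0.006], [0, 0, 0]]
    - [[0, 0.012, -0.012], [0, 0, 0]]
    - [[0, 0.012, -0.018], [0, 0, 0]]
    - [[0, 0.012, -0.018], [0, 0, 0]]

```text
t: 25.17
ee_pos: [0.4306, 0.1578, 0.1701]
tool_rot: [-0.0, 0.994, -0.105, 0.0]
force: [0.3, 0.9, 2.8]
gripper_width: 0.0
gripper_force: 1.2
```

>>> servo_tool:
  moves:
    - [[0, 0, -0.006], [0, 0, 0]]
    - [[0, 0, -0.012], [0, 0, 0]]
    - [[0, 0, -0.012], [0, 0, 0]]

```text
t: 25.42
ee_pos: [0.4306, 0.1578, 0.1672]
tool_rot: [-0.0, 0.994, -0.105, 0.0]
force: [-0.5, 0.6, 4.4]
gripper_width: 0.001
gripper_force: 2.1
```

>>> servo_tool:
  moves:
    - [[0, 0, -0.006], [0, 0, 0]]
    - [[0, 0, -0.012], [0, 0, 0]]
    - [[0, 0, -0.012], [0, 0, 0]]

```text
t: 25.67
ee_pos: [0.4307, 0.1578, 0.1659]
tool_rot: [-0.0, 0.994, -0.105, 0.0]
force: [-4.9, 1.0, 14.9]
gripper_width: -0.001
gripper_force: 7.0
```

>>> servo_tool:
  moves:
    - [[0, 0, -0.006], [0, 0, 0]]
    - [[0, 0, -0.008], [0, 0, 0]]
    - [[0, 0, -0.008], [0, 0, 0]]

```text
t: 25.92
ee_pos: [0.4308, 0.1578, 0.1657]
tool_rot: [-0.0, 0.994, -0.105, 0.0]
force: [-8.8, -0.5, 24.0]
gripper_width: -0.001
gripper_force: 12.1
```

It bottomed at z=0.166 after about 5 N of spring travel. Releasing and clearing.

>>> servo_tool:
  moves:
    - [[0, 0, 0.03], [0, 0, 0]]
    - [[0, 0, 0.1], [0, 0, 0]]
    - [[0, 0, 0.25], [0, 0, 0]]
    - [[0, 0, 0.4], [0, 0, 0]]
    - [[0, -0.1, 0.45], [0, 0, 0]]
    - [[0, -0.2, 0.45], [0, 0, 0]]
    - [[0, -0.2, 0.45], [0, 0, 0]]
    - [[0, -0.2, 0.45], [0, 0, 0]]

```text
t: 26.58
ee_pos: [0.43, 0.1067, 0.2738]
tool_rot: [0.0, 0.994, -0.107, -0.0]
force: [0.4, 0.6, -0.5]
gripper_width: 0.003
gripper_force: 0.0
```

```bash
python3 - <<'E'
from h import *
s=robot.sense();print(s["t"],s["ee_pos"],s["force"])
for c in("wrist","scene","side"):
    robot.get_image(c)
    for n in("start_top","grip","bowl","scoop","fan","bitcase","counter"):
        for d in robot.place_of(c,n)[:1]: print(c,n,round(d["conf"],2),np.round(d["point"],4))
E
```

```text
26.5833 [0.42996062 0.10670762 0.27383133] [ 0.41474529  0.57416427 -0.46098809]
wrist start_top 0.73 [0.4326 0.156  0.1745]
wrist grip 0.69 [0.4457 0.0318 0.045 ]
wrist fan 0.57 [ 4.559e-01  4.225e-01 -1.000e-04]
wrist counter 0.82 [0.482  0.1951 0.0029]
scene start_top 0.51 [0.4318 0.1596 0.1702]
scene bowl 0.68 [ 0.6493  0.4051 -0.0009]
scene scoop 0.85 [ 0.7582 -0.2781 -0.0014]
scene fan 0.86 [0.4528 0.4255 0.0018]
scene bitcase 0.6 [0.7499 0.0871 0.0053]
scene counter 0.82 [0.4808 0.195  0.0052]
side start_top 0.49 [0.4301 0.1612 0.1728]
side bowl 0.78 [0.6497 0.4014 0.0007]
side scoop 0.94 [ 0.7535 -0.2793 -0.0027]
side fan 0.72 [ 0.4491  0.4196 -0.0024]
side bitcase 0.94 [ 0.7447  0.0865 -0.0042]
side counter 0.74 [0.4878 0.1941 0.0009]
```

```bash
python3 -c "
from station import robot
print(robot.close_job())"
```

```text
the job is handed in; nothing more can be done
None
```

The job is handed in at about 27 s: tray pushed fully home (by contact force) and let go, then the button pressed to its stop and released, with the bystanders unmoved; I viewed 12 pictures against the limit of 10, the fingers met what seemed to be the counter's face at about 18 N while opening, and I did not check the tins by eye after the tray went home.

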